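# Slide the pulley under the spray nozzle and oil it

### The job

Push the pulley (the smooth grooved wheel) across the bench, keeping it flat on the bench, until it is fully home against both fences of the V in front of the spray can. Only then press the cap on top of the can all the way down and let it spring back up. Leave the pulley home in the V, and leave the sprocket, bearing and flange where they are.

Things in the scene. Friction and masses are not known exactly. Their poses are not given: they have to be found in the camera images.
- pulley_center (a point): Loose cast-iron grey V-belt pulley lying flat on the bench, a smooth grooved wheel with a hub on top, 79 mm diameter, 32 mm high at the hub, 0.3 to 0.6 kg; it has no handle and is pushed at its rim. The point is its centre, 16 mm above the bench.
- spray_stand: Fixed steel stand holding a grey spray can (54 mm diameter) upright. Origin: can's axis at bench level; z up; -x is the nozzle's side. There two fences (66 x 10 mm, 18 mm high) stand at 45 degrees to x and form a V that opens to -x, mouth 110 mm wide, point 55 mm from the can's axis. Base plate 8 mm high, x -60 to 52, y +-42 mm; clamp post behind the can up to z = 120 mm.
- seat (a point): Point 16 mm above the bench, 110 mm in front (-x of spray_stand) of the can's axis, where the pulley's centre is when the pulley touches both fences.
- cap_top (a point): Centre of the top of the black spray cap, on the can's axis, 171 mm above the bench when up; the cap is 34 mm in diameter and 20 mm high. A nozzle 7 mm thick sticks out of its side toward the V, from 9 mm below the top, to 40 mm from the axis. The cap goes straight down when pressed.
- spray_cap (a joint): Travel of the spray cap in m: 0 up, 0.008 fully down. It is sprung: about 2 N starts it, about 6 N holds it fully down, and it returns by itself.
- sprocket_center (a point): Loose grey sprocket (toothed wheel) lying flat, 90 mm across, 20 mm high; the point is its centre, 10 mm above the bench. Not to be moved.
- bearing_center (a point): Loose steel ball bearing lying flat, 52 mm diameter, 15 mm high; the point is its centre. Not to be moved.
- flange_center (a point): Loose flat steel flange, a rectangular plate 75 x 100 x 8 mm with a large opening, lying flat; the point is its centre. Not to be moved.

How it is judged (in metres and radians):
On the way, in this order (a step that is already met when the one before it is completed fails the run):
1. the pulley is home against both fences (centre within 6 mm of the seat), cap still up (horizontal distance between pulley_center and seat below 0.006 m and value of joint spray_cap below 0.002 m), for 0.2 s.
2. the cap is pressed down (at least 6 of its 8 mm) with the pulley home (value of joint spray_cap above 0.006 m and horizontal distance between pulley_center and seat below 0.006 m), for 0.1 s.
At the end, for the whole second after the job is handed in: the cap has sprung back up (within 1.5 mm), and the pulley lies flat on the bench, home against both fences (centre within 6 mm of the seat) (value of joint spray_cap below 0.0015 m and horizontal distance between pulley_center and seat below 0.006 m and height (world z) of pulley_center below 0.021 m and angle between pulley_center's own z axis and vertical below 0.1 rad); the robot touches nothing.
It fails at once if the cap is pressed (more than 4 mm) while the pulley is not home (more than 10 mm from the seat) (value of joint spray_cap above 0.004 m and horizontal distance between pulley_center and seat above 0.01 m).
It fails at once if the pulley is lifted off the bench (centre raised by more than 15 mm) or tipped (more than 0.35 rad) (height (world z) of pulley_center above 0.031 m or angle between pulley_center's own z axis and vertical above 0.35 rad).
It fails at once if the sprocket, bearing or flange is moved by more than 20 mm (distance of any of sprocket_center, bearing_center, flange_center from where it was at the start of the episode above 0.02 m).
It also fails if it takes over 54 s, if anything falls off the work surface, if the arm or the gripper's body presses on something with over 40 N, if the wrist force passes 120 N, or if a joint passes its speed limit or range.

### The arm

A 6-joint arm with a two-finger parallel gripper is mounted at the origin on a cart in front of the work surface, level with it; the furniture and walls round the work are solid. World frame = base frame: x ahead of the robot, y to its left, z up, the work surface at z = 0. Lengths are in m, angles in degrees, forces in N, time in s.
With the tool pointing down it reaches from about 0.375 to 0.9 m from the base axis. Payload 3.1 kg.
Tool frame: the origin (TCP) lies at the very end of the fingers, on their centre line; the grasp point (between the pads) lies 19 mm behind it; z points along the fingers, y is the line along which they close (so a half turn about z gives the same grasp; the last joint's range is limited). The gripper opens to 87 mm and grips with 3 to 60 N. Pads are 19 mm wide; open, the fingers measure 117 mm over their backs; the gripper's body (75 mm by 190 mm) begins 51 mm behind the grasp point.
Start: joints at [65.747, 30.224, 82.088, -0, 67.689, -10.227], TCP at [0.151, 0.606, 0.223] pointing down, gripper open.
Joint ranges: [-176.69, 176.69], [-43.24, 126.21], [12.49, 139.97], [-82, 262], [0, 151.66], [-163.58, 163.58]. Speed limits (degrees/s): [159.86, 159.86, 180, 180, 180, 180].

### API

Orientations are given as a 3x3 rotation matrix whose columns are the frame's x, y, z axes.
In Python, from rig import bot, imaging gives the robot as it stands.
- The arm moves only by the tool drive_tool, never from a script. Its argument "deltas" is text: rows parted by semicolons, each of 5 numbers parted by spaces: the finger opening in mm, from 0 to 87, then the shift along the world's x, y, z in mm, then the turn about the world's z in rad. In form: jaw dx dy dz twist; .... A call has 1 to 12 rows; each row is the pose to reach, as a shift and turn from the pose commanded when the call began; what a row does not reach only later rows make up. A row lasts 1/10 s, in which the tool goes at most 50 mm and 8.59 degrees, less where a joint would pass 70% of its speed; a pose out of reach is approached as far as the arm can. A call with a gripper value outside its range is refused whole. The fingers move at their own pace and stop on an object; the grip force is fixed at half the most. Time passes only in rows, so rows that repeat a pose let the fingers close. It gives the time, the measured TCP pose, the force, the opening and the grip force at its end, in the units of the state.
- bot.read_state(): the state, without advancing time (a new reading comes with each control period).
- imaging.capture(name): name is "scene" or "top" or "wrist"; returns the picture (400x640x3 uint8, red, green, blue); there is no depth.
- imaging.camera_model(name): a dict with "fx", "fy", "cx", "cy" (pixels), "T" (4x4, takes a point from camera to world coordinates). Camera axes: x right, y down, z forward; pixel columns grow to the right and rows downward; lengths in m; the calibration is good to about 2 mm. A picture is of the moment at which its call begins: read the wrist's pose just before it. camera_model takes no time and is no camera call; for the wrist camera it gives the pose at the moment of the call.
- bot.hand_in(): hands the job in; it is judged then, once.
The state is a dict: "time_s": time; "joint_positions": joint angles; "qvel": joint speeds; "tau": joint torques, N m; "position": TCP position; "tcp_rot": TCP orientation; "force": force on the tool from outside, world axes, zero at the start; "moment": the same for the moment, N m; "opening": opening from 0.0 (shut) to 1.0 (fully open); "grasp_force": force on a finger pad.
Only numpy, scipy, OpenCV 4.12 (cv2) and the standard library are available. Lean on these libraries where they do the work, as an engineer would, in place of code of your own. Each camera call takes 0.05 s, during which the arm holds its last target. There are 200 camera calls.

## Working session

There is one attempt and no reset: what is moved stays moved. The work goes in short steps, Python scripts to look and compute and a tool call to move; the robot and the scene stay as the last step left them, time stands still between calls to the robot, and variables do not carry over. Pictures are saved under pics/ and viewed, at most 10 in all, crops included, and the job is handed in when it is done.

Besides the shell and the picture viewer there is one more tool, called as name(argument=value, ...), one argument or row to a line, values as JSON. drive_tool: Moves the arm, as the interface text tells. Its arguments: {"type":"object","properties":{"deltas":{"type":"string"}},"required":["deltas"]}

```bash
mkdir -p pics; python3 - <<'E'
from rig import bot, imaging
import cv2,numpy as np
for n in("scene","top"):
    im=imaging.capture(n);cv2.imwrite(f"pics/{n}0.png",im[:,:,::-1])
    c=imaging.camera_model(n);print(n,c["fx"],c["cx"],c["cy"],np.round(c["T"],3).tolist())
s=bot.read_state();print(s["time_s"],s["position"],np.round(s["tcp_rot"],3).tolist(),s["opening"])
E
```

```text
scene 391.69560503461025 317.43063730765306 204.25874462907336 [[-0.074, -0.699, 0.711, -0.142], [-0.997, 0.059, -0.045, 0.164], [-0.011, -0.713, -0.702, 0.77], [0.0, 0.0, 0.0, 1.0]]
top 404.6837055071385 325.57230642129895 199.08330891066515 [[-0.019, -0.993, 0.12, 0.41], [-1.0, 0.018, -0.005, 0.104], [0.003, -0.12, -0.993, 1.061], [0.0, 0.0, 0.0, 1.0]]
0.1 [0.15117257 0.6057671  0.2216351 ] [[-0.97, 0.242, -0.001], [0.242, 0.97, -0.002], [0.0, -0.002, -1.0]] 0.9989151717006686
```

View pics/top0.png

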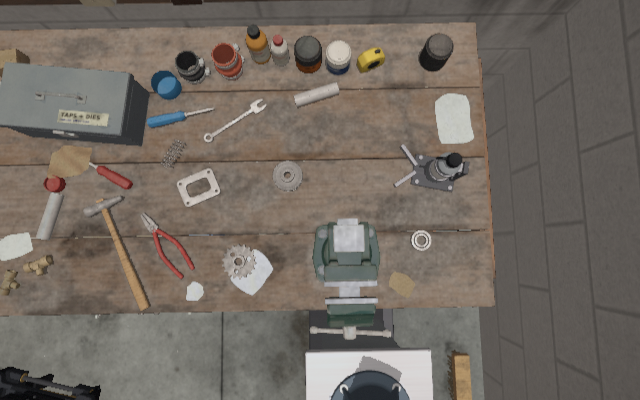

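View pics/scene0.png

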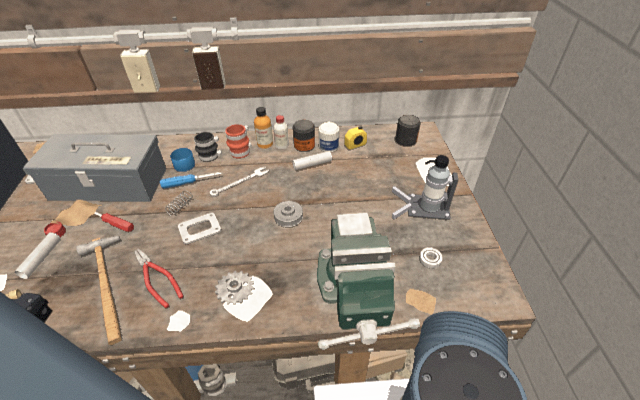

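The top view shows the pulley at (288,176), the V at about (407,168) opening left, and the cap at (455,160). The sprocket is at (240,263), the flange at (198,187), the bearing at (421,240) and the vise at (346,255). I'll zoom in on the stand and pulley.

```bash
python3 - <<'E'
import cv2,numpy as np
t=cv2.imread("pics/top0.png");s=cv2.imread("pics/scene0.png")
a=cv2.resize(t[130:210,385:485],None,fx=7,fy=7,interpolation=cv2.INTER_CUBIC)
cv2.imwrite("pics/c1.png",a)
b=cv2.resize(t[145:205,255:320],None,fx=6,fy=6,interpolation=cv2.INTER_CUBIC)
c=cv2.resize(s[150:225,385:465],None,fx=5,fy=5,interpolation=cv2.INTER_CUBIC)
o=np.zeros((380,800,3),np.uint8);o[:360,:390]=b;o[:375,400:800]=c
cv2.imwrite("pics/c2.png",o)
E
```

```text
(no output)
```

View pics/c1.png

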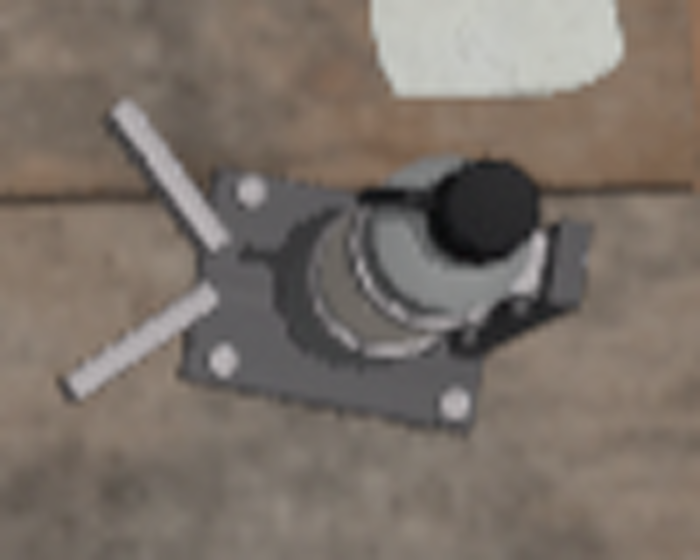

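View pics/c2.png

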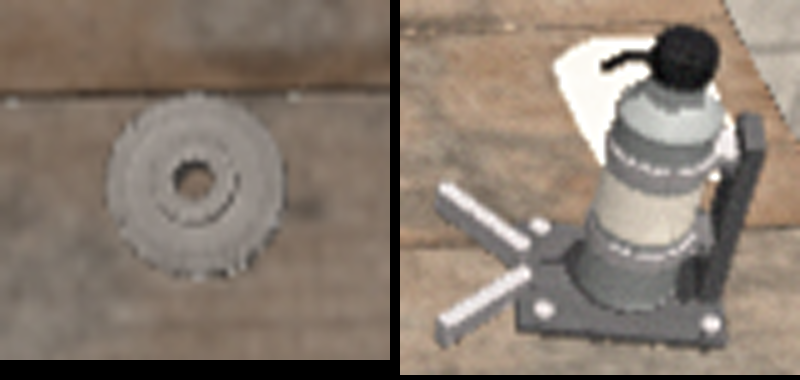

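The crops show the cap at c1 (490,212), the fence-top ends at (122,105)/(220,243) and (75,388)/(210,290), and the pulley bore at c2 (193,180). In the scene crop the cap is at (685,55).

```bash
cat > h.py <<'E'
import numpy as np
from rig import bot, imaging
def cast(n,uv,z):
    c=imaging.camera_model(n);T=np.array(c["T"])
    d=T[:3,:3]@[(uv[0]-c["cx"])/c["fx"],(uv[1]-c["cy"])/c["fy"],1]
    return (T[:3,3]+d*(z-T[2,3])/d[2])[:2]
E
python3 - <<'E'
from h import *
np.set_printoptions(precision=4,suppress=True)
f=lambda x,y,k,x0,y0:((x+.5)/k-.5+x0,(y+.5)/k-.5+y0)
A=lambda x,y:f(x,y,7,385,130);B=lambda x,y:f(x,y,6,255,145);C=lambda x,y:f(x-400,y,5,385,150)
cap=cast("top",A(490,212),.168);print("cap",cap,cast("scene",C(688,50),.168))
for n,P in(("top",[A(122,105),A(220,243),A(75,388),A(210,290)]),("scene",[C(445,187),C(525,245),C(440,325),C(525,270)])):
    q=np.array([cast(n,p,.018) for p in P])
    uo=(q[0]+q[2])/2;ui=(q[1]+q[3])/2
    a1=q[0]-q[1];a2=q[2]-q[3];b=a1/np.linalg.norm(a1)+a2/np.linalg.norm(a2);b/=np.linalg.norm(b)
    d=q[0]-q[2];perp=np.array([-d[1],d[0]])/np.linalg.norm(d)
    print(n,q.tolist(),"mouth",np.linalg.norm(d),"bis",b,"perp",perp,"uo",uo,"ui",ui,"uo-cap",uo-cap)
print("pulley bore",cast("top",B(193,180),.032),"rim",cast("top",B(196,187),.02), "scene",cast("scene",(288,209),.032))
for n,p,z in(("sprk",(239,263),.02),("brg",(421,240),.015),("flange",(198,187),.008),("viseL",(313,262),.05),("viseTop",(348,219),.08),("wrench",(262,102),.01),("rodL",(295,103),.03),("rodR",(339,92),.03)):print(n,cast("top",p,z))
E
```

```text
cap [ 0.6005 -0.192 ] [ 0.5987 -0.1926]
top [[0.6761748203311955, -0.1052485121972282], [0.6225772743667413, -0.1397996263053542], [0.5686367519883719, -0.08326193196789294], [0.6047637166793707, -0.13524116776549522]] mouth 0.10976267969162734 bis [0.1942 0.981 ] perp [0.2003 0.9797] uo [ 0.6224 -0.0943] ui [ 0.6137 -0.1375] uo-cap [0.0219 0.0977]
scene [[0.6719880532634455, -0.10616335585024975], [0.6209991167233648, -0.14003083053370027], [0.5643370682741262, -0.08038165004607578], [0.6015723758786509, -0.13528378080403666]] mouth 0.11069521635257602 bis [0.1931 0.9812] perp [0.2329 0.9725] uo [ 0.6182 -0.0933] ui [ 0.6113 -0.1377] uo-cap [0.0177 0.0987]
pulley bore [0.5988 0.1981] rim [0.5979 0.1979] scene [0.5948 0.196 ]
sprk [0.3754 0.3221]
brg [ 0.4248 -0.1443]
flange [0.5744 0.4336]
viseL [0.3753 0.1333]
viseTop [0.4779 0.046 ]
wrench [0.8023 0.2652]
rodL [0.7906 0.1751]
rodR [0.8187 0.0583]
```

drive_tool(
  deltas="50 38 -28 0 -0.127; 50 77 -56 0 -0.255; 50 115 -84 0 -0.382; 50 154 -112 0 -0.51; 50 192 -140 0 -0.637; 50 230 -167 0 -0.764; 50 269 -195 0 -0.891; 50 307 -223 0 -1.018; 50 346 -251 0 -1.146; 50 384 -279 0 -1.273; 50 423 -307 0 -1.4; 50 461 -335 0 -1.527",
)

```text
time_s: 1.3
position: [0.6136, 0.2698, 0.222]
tcp_rot: [[0.205, 0.979, -0.001], [0.979, -0.205, -0.0], [-0.0, -0.001, -1.0]]
force: [0.6, 0.6, 0.6]
opening: 0.575
grasp_force: 0.0
```

drive_tool(
  deltas="50 0 0 -30 0; 50 0 0 -60 0; 50 0 0 -90 0; 50 0 0 -120 0; 50 0 0 -150 0; 50 0 0 -175 0; 50 0 0 -180 0; 50 0 0 -180 0",
)

```text
time_s: 2.1
position: [0.6116, 0.2711, 0.0413]
tcp_rot: [[0.2, 0.98, -0.003], [0.98, -0.2, -0.001], [-0.001, -0.003, -1.0]]
force: [-0.1, 1.0, 0.8]
opening: 0.573
grasp_force: 0.0
```

```bash
python3 - <<'E'
from h import *
import cv2
s=bot.read_state();print(s["time_s"],s["position"],np.round(s["tcp_rot"],3).tolist(),s["opening"]*87,s["force"])
cv2.imwrite("pics/p1.png",cv2.resize(imaging.capture("top")[100:220,220:420][:,:,::-1],None,fx=4,fy=4))
E
```

```text
2.1 [0.6115672  0.27110536 0.04132455] [[0.2, 0.98, -0.003], [0.98, -0.2, -0.001], [-0.001, -0.003, -1.0]] 49.81280149535529 [-0.05402507  0.99278305  0.76242803]
```

View pics/p1.png

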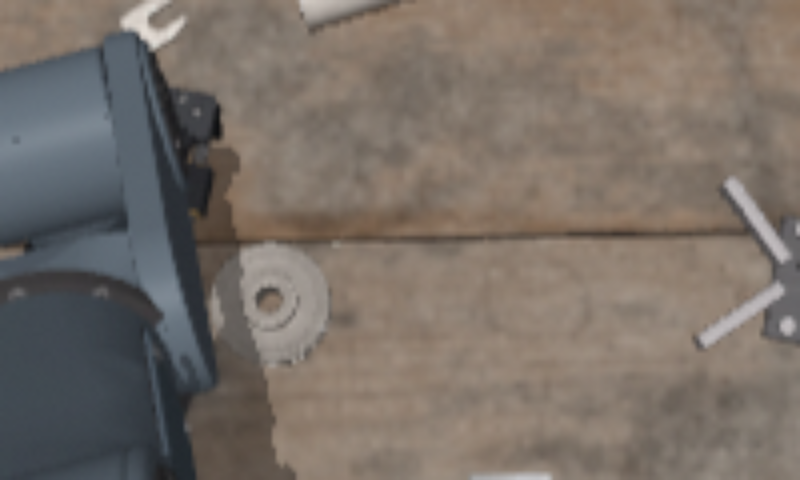

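The gripper is clear on the far side of the pulley (bore at about (270,300) in the crop) and lined up with it. Next I lower it and advance to contact.

drive_tool(
  deltas="50 0 0 -12 0; 50 0 0 -24 0; 50 0 0 -33 0; 50 0 0 -33 0; 50 -2 -10 -33 0; 50 -4 -20 -33 0; 50 -6 -29 -33 0; 50 -7 -35 -33 0; 50 -6 -45 -33 0; 50 -5 -55 -33 0; 50 -4 -65 -33 0; 50 -3 -75 -33 0",
)

```text
time_s: 3.35
position: [0.6097, 0.1958, 0.0099]
tcp_rot: [[0.2, 0.98, 0.001], [0.98, -0.2, 0.001], [0.001, 0.0, -1.0]]
force: [-1.1, 3.4, 1.5]
opening: 0.574
grasp_force: 1.8
```

drive_tool(
  deltas="50 1 -10 0 0; 50 2 -20 0 0; 50 3 -30 0 0; 50 4 -40 0 0; 50 5 -50 0 0; 50 6 -60 0 0; 50 7 -70 0 0; 50 8 -80 0 0; 50 9 -90 0 0; 50 10 -100 0 0; 50 11 -110 0 0; 50 11 -115 0 0",
)

```text
time_s: 4.55
position: [0.6207, 0.08, 0.0095]
tcp_rot: [[0.2, 0.98, 0.0], [0.98, -0.2, -0.0], [-0.0, 0.0, -1.0]]
force: [0.7, 4.8, 2.5]
opening: 0.572
grasp_force: 2.3
```

```bash
python3 - <<'E'
from h import *
import cv2
s=bot.read_state();print(s["time_s"],s["position"],s["force"])
t=imaging.capture("top");c=imaging.capture("scene")
o=np.zeros((480,800,3),np.uint8)
o[:,:400]=cv2.resize(t[90:210,320:420],None,fx=4,fy=4);o[:400,400:]=cv2.resize(c[150:250,300:400],None,fx=4,fy=4)
cv2.imwrite("pics/p2.png",o[:,:,::-1])
E
```

```text
4.55 [0.62068236 0.08001685 0.00946293] [0.73792763 4.80099243 2.48569064]
```

View pics/p2.png

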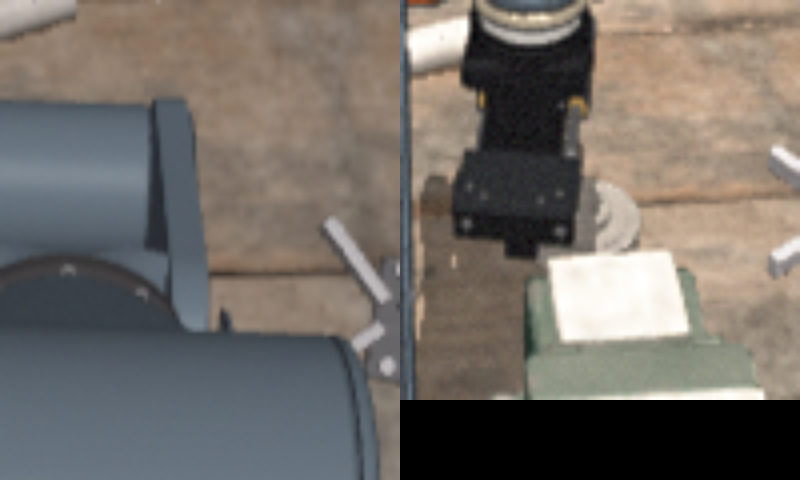

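The pulley sits in the cradle at (610,215) in the right crop, and the gripper is clear of the vise. Carry on pushing.

drive_tool(
  deltas="50 1 -10 0 0; 50 2 -20 0 0; 50 3 -30 0 0; 50 4 -40 0 0; 50 5 -50 0 0; 50 6 -60 0 0; 50 7 -70 0 0; 50 8 -80 0 0; 50 9 -90 0 0; 50 10 -100 0 0; 50 11 -108 0 0; 50 11 -112 0 0",
)

```text
time_s: 5.85
position: [0.6317, -0.0318, 0.0095]
tcp_rot: [[0.2, 0.98, 0.0], [0.98, -0.2, -0.0], [-0.0, 0.0, -1.0]]
force: [-0.1, 1.5, -1.5]
opening: 0.574
grasp_force: 1.1
```

drive_tool(
  deltas="50 -1 -3 0 0; 50 -1 -6 0 0; 50 -2 -9 0 0; 50 -2 -11 0 0; 50 -3 -13 0 0; 50 -3 -13 0 0",
)

```text
time_s: 6.45
position: [0.6289, -0.0436, 0.0097]
tcp_rot: [[0.2, 0.98, 0.001], [0.98, -0.2, 0.0], [0.0, 0.001, -1.0]]
force: [0.9, 2.1, -0.8]
opening: 0.574
grasp_force: 1.7
```

Continue in small steps until the force rises.

drive_tool(
  deltas="50 0 -1 0 0; 50 0 -2 0 0; 50 0 -2 0 0; 50 0 -2 0 0",
)

```text
time_s: 6.85
position: [0.6293, -0.0443, 0.0097]
tcp_rot: [[0.201, 0.98, 0.002], [0.98, -0.201, 0.002], [0.002, 0.001, -1.0]]
force: [2.8, 6.4, -2.5]
opening: 0.577
grasp_force: 3.3
```

drive_tool(
  deltas="50 0 -1 0 0; 50 0 -2 0 0; 50 0 -2 0 0; 50 0 -2 0 0",
)

```text
time_s: 7.25
position: [0.6298, -0.0453, 0.0098]
tcp_rot: [[0.201, 0.979, 0.003], [0.979, -0.201, 0.003], [0.004, 0.002, -1.0]]
force: [4.9, 8.7, -2.9]
opening: 0.578
grasp_force: 4.9
```

drive_tool(
  deltas="50 0 -2 0 0; 50 -1 -4 0 0; 50 -1 -4 0 0; 50 -1 -4 0 0; 50 -1 -4 0 0",
)

```text
time_s: 7.75
position: [0.6308, -0.0474, 0.0103]
tcp_rot: [[0.203, 0.979, 0.007], [0.979, -0.203, 0.005], [0.007, 0.006, -1.0]]
force: [7.4, 14.2, -2.0]
opening: 0.578
grasp_force: 9.0
```

drive_tool(
  deltas="50 0 5 0 0; 50 1 10 0 0; 50 3 20 0 0; 50 5 30 0 0; 50 7 40 0 0; 50 9 50 20 0; 50 10 50 50 0; 50 10 50 90 0; 50 10 50 130 0; 50 10 50 170 0; 50 10 50 210 0; 50 10 50 230 0",
)

```text
time_s: 8.95
position: [0.639, -0.0014, 0.244]
tcp_rot: [[0.199, 0.98, 0.006], [0.98, -0.199, -0.001], [-0.0, 0.006, -1.0]]
force: [0.4, -0.2, 0.9]
opening: 0.575
grasp_force: 0.0
```

```bash
python3 - <<'E'
from h import *
import cv2
s=bot.read_state();print(s["time_s"],s["position"],s["force"])
t=imaging.capture("top");c=imaging.capture("scene")
cv2.imwrite("pics/t3.png",t[:,:,::-1]);cv2.imwrite("pics/s3.png",c[:,:,::-1])
o=np.zeros((550,800,3),np.uint8)
o[:500,:400]=cv2.resize(t[120:220,380:460],None,fx=5,fy=5,interpolation=2);o[:500,400:]=cv2.resize(c[140:240,370:450],None,fx=5,fy=5,interpolation=2)
cv2.imwrite("pics/p3.png",o[:,:,::-1])
E
```

```text
8.95 [ 0.63900495 -0.00138354  0.24398295] [ 0.37830471 -0.2285499   0.90054887]
```

View pics/p3.png

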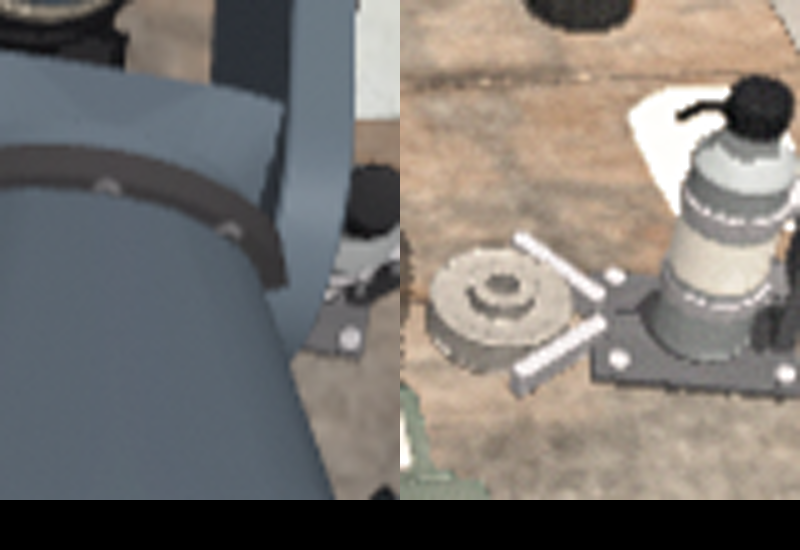

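The scene crop shows the pulley nested in the V, with its bore at (505,283). I'll compare the bore with the seat in the same camera.

```bash
python3 - <<'E'
from h import *
n=np.array([.2,.98])
p=cast("scene",(390.6,196.2),.032)
b=cast("scene",(288,209),.032)
print("bore",p, "seat from cap",np.array([.5987,-.1926])+.11*n,"from fences",np.array([.6182,-.0933])+.012*n)
E
```

```text
bore [ 0.62052709 -0.08504014] seat from cap [ 0.6207 -0.0848] from fences [ 0.6206  -0.08154]
```

The pulley is home (within 1–3 mm). Now I close the fingers and go above the cap.

drive_tool(
  deltas="0 -5 -25 0 0; 0 -10 -50 0 0; 0 -16 -80 0 0; 0 -22 -110 0 0; 0 -29 -140 0 0; 0 -35 -170 0 0; 0 -39 -190 0 0; 0 -39 -190 0 0; 0 -39 -190 -20 0; 0 -39 -190 -40 0; 0 -39 -190 -55 0; 0 -39 -190 -60 0",
)

```text
time_s: 10.25
position: [0.5967, -0.1894, 0.1764]
tcp_rot: [[0.199, 0.98, -0.006], [0.98, -0.199, 0.003], [0.002, -0.006, -1.0]]
force: [0.5, 0.6, -0.8]
opening: 0.009
grasp_force: 0.0
```

drive_tool(
  deltas="0 0 0 -2 0; 0 0 0 -2 0; 0 0 0 -2 0",
)

```text
time_s: 10.55
position: [0.599, -0.1916, 0.1783]
tcp_rot: [[0.199, 0.98, 0.001], [0.98, -0.199, -0.001], [-0.0, 0.001, -1.0]]
force: [0.6, -0.7, 0.3]
opening: 0.006
grasp_force: 0.0
```

```bash
python3 - <<'E'
from h import *
import cv2
s=bot.read_state();print(s["time_s"],s["position"],s["force"],s["opening"])
c=imaging.capture("scene")
cv2.imwrite("pics/p4.png",cv2.resize(c[90:230,360:500],None,fx=4,fy=4,interpolation=2)[:,:,::-1])
E
```

```text
10.55 [ 0.59899915 -0.19159094  0.17825686] [ 0.60079746 -0.65326255  0.29092842] 0.006314003036418795
```

View pics/p4.png

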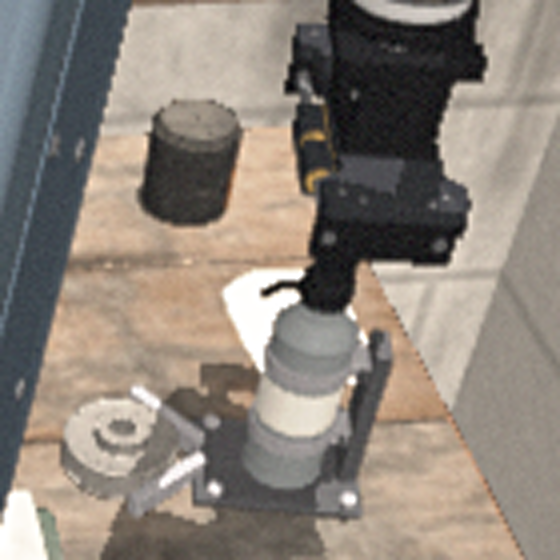

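The fingers are centred above the cap at (325,275) and the pulley is still in the V. Press.

drive_tool(
  deltas="0 0 0 -4 0; 0 0 0 -7 0; 0 0 0 -9 0; 0 0 0 -11 0; 0 0 0 -13 0; 0 0 0 -15 0; 0 0 0 -16 0; 0 0 0 -16 0; 0 0 0 -16 0",
)

```text
time_s: 11.5
position: [0.5989, -0.1919, 0.1642]
tcp_rot: [[0.199, 0.98, 0.002], [0.98, -0.199, -0.001], [-0.001, 0.002, -1.0]]
force: [-2.7, 0.8, 14.7]
opening: 0.004
grasp_force: 7.2
```

drive_tool(
  deltas="0 0 0 -2 0; 0 0 0 -3 0; 0 0 0 -3 0; 0 0 0 -3 0; 0 0 0 -3 0",
)

```text
time_s: 12.0
position: [0.5989, -0.1919, 0.164]
tcp_rot: [[0.199, 0.98, 0.003], [0.98, -0.199, -0.002], [-0.001, 0.003, -1.0]]
force: [-5.8, 3.2, 26.7]
opening: 0.008
grasp_force: 13.5
```

drive_tool(
  deltas="0 0 0 3 0; 0 0 0 7 0; 0 0 0 11 0; 0 0 0 20 0; 0 0 0 40 0; 0 0 0 70 0; 0 0 0 100 0; 0 10 50 120 0; 0 10 100 120 0; 0 10 150 120 0; 0 10 200 120 0; 0 10 200 120 0",
)

```text
time_s: 13.2
position: [0.6068, 0.0143, 0.278]
tcp_rot: [[0.193, 0.981, -0.003], [0.981, -0.193, 0.003], [0.002, -0.004, -1.0]]
force: [0.4, -0.1, -0.0]
opening: 0.005
grasp_force: 0.0
```

```bash
python3 - <<'E'
from h import *
import cv2
s=bot.read_state();print(s["time_s"],s["position"],s["force"],s["opening"])
c=imaging.capture("scene")
cv2.imwrite("pics/p5.png",cv2.resize(c[140:240,370:470],None,fx=5,fy=5,interpolation=2)[:,:,::-1])
E
```

```text
13.2 [0.60681941 0.01434425 0.27795052] [ 0.39116292 -0.05410701 -0.02755255] 0.005027460860090502
```

View pics/p5.png

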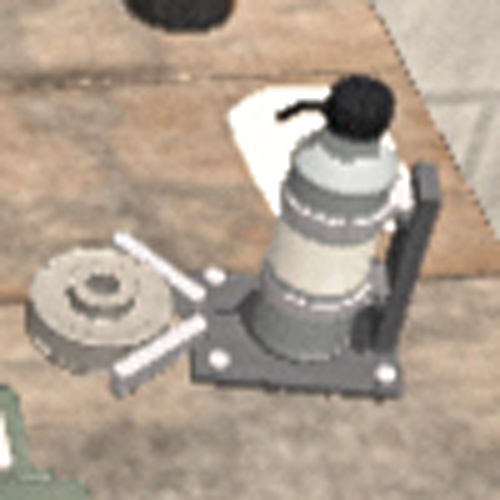

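The cap bottomed out at 27 N with z steady, and it is back up at (360,105). The pulley bore at (105,283) has not moved, so I'm handing in.

```bash
python3 -c "
from rig import bot
print(bot.hand_in())"
```

```text
the job is handed in; nothing more can be done
None
```

I pushed the pulley home into the V, pressed the cap fully down and let it spring back up, then handed the job in at about 13 s; the last picture shows the pulley still home and the cap up, but hand-in returned no verdict.

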